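# Clear the griddle bed and tuck the gap cover under its apron

### The arm

A 6-joint arm with a two-finger parallel gripper is mounted at the origin on the work surface. World frame = base frame: x ahead of the robot, y to its left, z up, the work surface at z = 0. Lengths are in mm, angles in rad, forces in N, time in s.
With the tool pointing down it reaches from about 350 to 875 mm from the base axis. Payload 4.2 kg.
Tool frame: the origin (TCP) lies at the very end of the fingers, on their centre line; the grasp point (between the pads) lies 19 mm behind it; z points along the fingers, y is the direction in which the jaws open and shut (so a half turn about z gives the same grasp; the last joint's range is limited). The gripper opens to 85 mm and grips with 20 to 120 N. Pads are 22 mm wide; open, the fingers measure 114 mm over their backs; the gripper's body (76 mm by 85 mm) begins 54 mm behind the grasp point. The pads swing forward as they close: fully open they stand 13 mm farther back than shut.
Start: joints at [1.533, 0.385, 0.008, 0, -1.194, -0.259], TCP at [182.756, 597.662, 231.312] pointing down, gripper open.
Joint ranges: [-3.14, 3.14], [-1.21, 2.06], [-1.07, 1.41], [-3.16, 2.05], [-2.99, -0.16], [-3.1, 3.1]. Speed limits (rad/s): [2.79, 2.79, 3.14, 3.14, 3.14, 3.14].

### API

Orientations are given as a unit quaternion [x, y, z, w].
In Python, from bench import arm gives the robot as it stands.
- The arm moves only by the tool apply_moves, never from a script. Its argument "plan" is one flat list of numbers, 5 for each row, row after row: the gripper's target within -1 to 1 (shut at 1, half-way at 0, fully open at -1), then the shift along the world's x, y, z in m, then the turn about the world's z in degrees. A call has 1 to 8 rows; each row is the pose to reach, as a shift and turn from the pose commanded when the call began; what a row does not reach only later rows make up. A row lasts 1/12 s, in which the tool goes at most 41.7 mm and 7.16 degrees, less where a joint would pass 70% of its speed; a pose out of reach is approached as far as the arm can. A call with a gripper value outside its range is refused whole. The fingers move at their own pace and stop on an object; the grip force is fixed at half the most. Time passes only in rows, so rows that repeat a pose let the fingers close. It gives the time, the measured TCP pose, the force and the opening at its end, in the units of the state.
- arm.read_state(): the state, without advancing time (a new reading comes with each control period).
- arm.get_image(name): name is "scene" or "top" or "wrist"; returns a dict with "color" (420x560x3 uint8, red, green, blue), "range_z" (420x560 float32, mm along the optical axis (not along the pixel's ray), 0 where there is no reading), "camera_matrix" (3x3 intrinsics, pixels), "camera_from_world" (4x4, takes a point from world to camera coordinates); the wrist camera has in their place "mount" (4x4, takes a point from camera to tool coordinates, whose origin is the TCP and whose axes are the flange's). Camera axes: x right, y down, z forward; pixel columns grow to the right and rows downward; lengths in mm; the calibration is good to about 2 mm. A picture is of the moment at which its call begins: read the wrist's pose just before it.
- arm.job_done(): hands the job in, once; it reports no verdict.
The state is a dict: "clock": time; "joints": joint angles; "joint_vel": joint speeds; "joint_efforts": joint torques, N m; "position": TCP position; "ee_rot": TCP orientation; "contact_force": force on the tool from outside, world axes, zero at the start; "wrist_torque": the same for the moment, N m; "gripper_width": finger opening in mm.
Only numpy, scipy, OpenCV 4.12 (cv2) and the standard library are available. Lean on these libraries where they do the work, as an engineer would, in place of code of your own. Each camera call takes 0.05 s, during which the arm holds its last target.

### The job

Without picking it up, roll the rolling pin along the steel bed, away from the griddle, down into the shallow recess behind the bed's front rail. Then lay the aluminium cover strip on the bed and slide its thin edge squarely and centrally under the griddle apron's lip, fully home against the stop, without lifting the apron. Finish while still holding the strip pressed firmly down flat on the bed; leave the other things alone.

Things in the scene. Friction and masses are not known exactly. Their poses are not given: they have to be found in the camera images.
- lap_edge (a point): point on the bed's flat top surface (10 mm above the counter) directly below the middle of the front edge of the apron's lip. x points level into the griddle (the tucking direction), y along the lip, z up. The griddle's place and yaw vary. A stop bar is fixed on the bed under the apron, its face at x = +32 mm.
- apron (a joint): hinge at the rear edge (x = +92 mm from lap_edge) of the apron, a level steel plate 230 mm wide, 4 mm thick, underside 9 mm above the bed. Its front 12 mm is turned up as a lip (underside 14 mm, top 19 mm above the bed). 0 = lying down; grows as the lip is lifted (0.05 rad = 5 mm). 0.35 kg, held down by weight alone.
- cradle (a point): centre of the parked rolling pin: 193 mm in front of lap_edge (x = -193 mm), 25 mm above the counter; axes as lap_edge. The cradle is a recess across the front of the bed, its floor 5 mm lower than the bed's top, from the step at x = -168 mm (of lap_edge) to the front rail (inner face at x = -225 mm, top 26 mm above the counter); in it the pin may lie 12 mm either way.
- pin_center (a point): centre of the wooden rolling pin, a plain straight round rod, 40 mm diameter, 200 mm long, about 0.22 kg, loose on the bed and roughly parallel to the lip. x runs along the rod (either way round); the other axes turn as it rolls.
- strip_grip (a point): centre of the aluminium cover strip's upright flange, 19 mm above its underside. The strip: a flat leaf 90 mm (x) by 160 mm (y), 4 mm thick, with a flange 8 mm thick and 160 mm long, top 34 mm above the underside, along one long edge. x points from the flange to the thin edge, 86 mm away. About 0.26 kg, loose on the counter left or right of the bed, leaf down.
- strip_edge (a point): middle of the strip's thin edge (the one tucked in), at its underside; axes as strip_grip.
- bed: fixed steel bed in front of the griddle, 240 mm wide, top 10 mm above the counter. Origin at counter level, 10 mm below lap_edge, axes the same: the bed runs from x = -237 mm to the griddle casing's front at x = +105 mm. The casing is 440 mm wide and 340 mm deep; its top with pan and bread is 79 mm above the counter.
- strip: the cover strip; its origin is at the centre of the leaf's underside, 41 mm from the flange's mid-plane and 45 mm from the thin edge; axes as strip_grip
- shaker: steel shaker can, 68 mm diameter, 118 mm tall, standing on the counter on the other side of the bed from the strip; leave it alone. Origin: centre of its underside
- squeeze: brown squeeze bottle with a white nozzle, 62 mm diameter, 175 mm tall, on the counter to the left of the griddle; leave it alone. Origin: centre of its underside
- cointray: grey two-part coin tray 90 x 120 x 35 mm, on the counter to the right of the griddle; leave it alone. Origin: centre of its underside
Things that resemble listed ones, but are neither listed nor needed, are in the scene too. There is more than one size of the strip; the job needs the smallest.

How it is judged (in metres and radians):
On the way, in this order (a step that is already met when the one before it is completed fails the run):
1. the rolling pin lies in the recess behind the front rail (x of pin_center in the frame of cradle between -0.02 and 0.02 m and z of pin_center in the frame of cradle below 0.004 m and angle between the x axis of pin_center and the y axis of cradle, either way round below 0.12 rad), for 0.2 s.
2. the strip's thin edge is under the apron (x of strip_edge in the frame of lap_edge above 0.01 m and z of strip_edge in the frame of lap_edge between -0.004 and 0.007 m), for 0.2 s.
At the end, for the whole second after the job is handed in: Thin edge 25 mm or more past the lip, within 30 mm of centred, square within 0.08 rad, flat on the bed (3 mm, 0.04 rad), at rest; apron below 0.02 rad; fingers on the strip, pressing it on the bed with over 5.5 N (weight included); pin in the recess within 20 mm and 0.12 rad (all of step 1 and x of strip_edge in the frame of lap_edge between 0.025 and 0.036 m and y of strip_edge in the frame of lap_edge between -0.03 and 0.03 m and z of strip_edge in the frame of lap_edge below 0.003 m and angle between the x axis of strip and the x axis of lap_edge, either way round below 0.08 rad and angle between strip's own z axis and vertical below 0.04 rad and value of joint apron below 0.02 rad and linear speed of strip below 0.02 m/s and contact force between strip and bed above 5.5 N and contact force between the fingers and strip above 2 N); the arm keeps its last pose, push and grip.
It fails at once if the apron is lifted (by more than about 5 mm at the lip) (value of joint apron above 0.05 rad).
It fails at once if the rolling pin is picked up off the bed (z of pin_center in the frame of cradle above 0.02 m).
It fails at once if the shaker, the squeeze bottle or the coin tray is moved 30 mm or tipped (distance of any of shaker, squeeze, cointray from where it was at the start of the episode above 0.03 m or angle between any of shaker, squeeze's own z axis and vertical above 0.3 rad).
It also fails if it takes over 61 s, if anything falls off the work surface, if the arm or the gripper's body presses on something with over 40 N, if the wrist force passes 120 N, or if a joint passes its speed limit or range.

## Working session

There is one attempt and no reset: what is moved stays moved. The work goes in short steps, Python scripts to look and compute and a tool call to move; the robot and the scene stay as the last step left them, time stands still between calls to the robot, and variables do not carry over. Pictures are saved under pics/ and viewed, and the job is handed in when it is done.

Besides the shell and the picture viewer there is one more tool, called after "Emit:" by a JSON object that holds its "name" and its "arguments". apply_moves: Moves the arm, as the interface text tells. Its arguments: {"type":"object","properties":{"plan":{"type":"array","items":{"type":"number"}}},"required":["plan"]}

```bash
mkdir -p pics; ls
cat > h.py <<'E'
import numpy as np, cv2
from bench import arm
def save(n,img): cv2.imwrite('pics/'+n,cv2.cvtColor(img,cv2.COLOR_RGB2BGR))
E
python3 - <<'E'
from h import *
s=arm.read_state(); print(s)
for n in ("scene","top","wrist"):
    d=arm.get_image(n); save(n+'0.png',d['color']); np.savez(n+'0.npz',**d)
    print(n,d['camera_matrix'].round(1).tolist()); print(np.round(d.get('camera_from_world',d.get('mount')),3).tolist())
E
```

```text
pics
{'clock': 0.0, 'joints': array([ 1.53260774e+00,  3.85545775e-01,  6.60102310e-03, -5.20715652e-04,
       -1.19405107e+00, -2.58600854e-01]), 'joint_vel': array([-4.91203522e-04, -2.34853942e-04, -7.31873611e-04, -6.57892722e-05,
       -4.92303632e-04,  2.71715574e-04]), 'joint_efforts': array([-9.24878404e-04, -3.92292023e+01,  1.88399345e+01,  4.18623984e+00,
       -4.69921360e-03, -1.76374542e-06]), 'position': array([182.58556836, 597.09347671, 230.21520183]), 'ee_rot': array([ 9.88994861e-01, -1.47945586e-01, -1.19570710e-04,  1.11969228e-03]), 'contact_force': array([0.5757718 , 0.10923272, 0.32786858]), 'wrist_torque': array([0.00748499, 0.01814876, 0.01241032]), 'gripper_width': 85.32883019079233}
scene [[405.7, 0.0, 273.4], [0.0, 405.7, 210.6], [0.0, 0.0, 1.0]]
[[0.463, 0.886, -0.01, -346.116], [0.494, -0.268, -0.827, -179.469], [-0.736, 0.378, -0.562, 1415.664], [0.0, 0.0, 0.0, 1.0]]
top [[408.9, 0.0, 279.4], [0.0, 408.9, 210.3], [0.0, 0.0, 1.0]]
[[-0.006, -1.0, -0.008, 107.031], [-0.997, 0.006, -0.073, 535.325], [0.073, 0.007, -0.997, 1353.369], [0.0, 0.0, 0.0, 1.0]]
wrist [[316.4, 0.0, 281.0], [0.0, 316.4, 209.3], [0.0, 0.0, 1.0]]
[[0.001, -0.949, -0.315, 81.753], [1.0, 0.0, 0.001, -0.25], [-0.001, -0.315, 0.949, -142.83], [0.0, 0.0, 0.0, 1.0]]
```

View pics/top0.png

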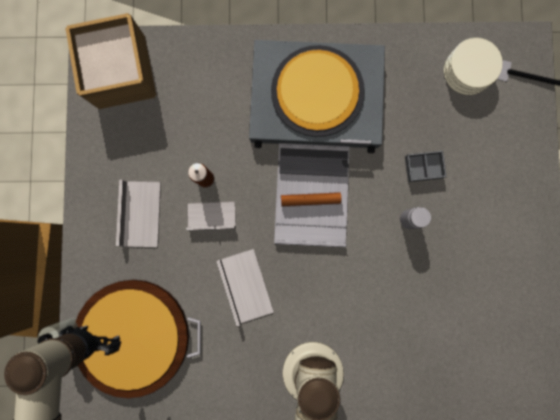

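View pics/scene0.png

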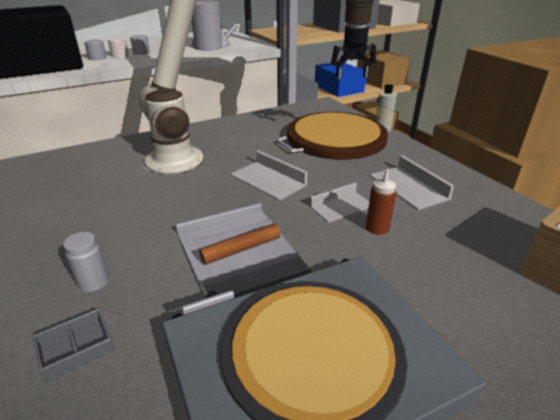

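View pics/wrist0.png

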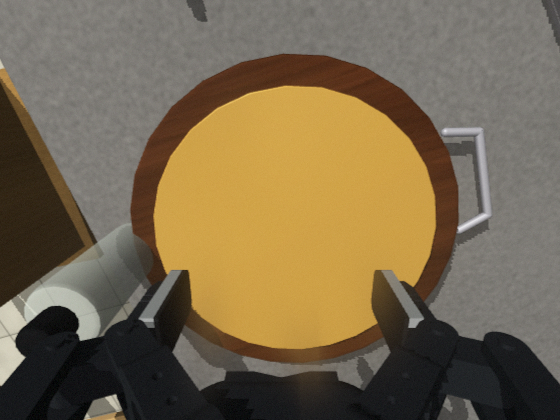

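```bash
cat >> h.py <<'E'
def pts(d):
    z=d['range_z'].astype(float); K=d['camera_matrix']; v,u=np.mgrid[:z.shape[0],:z.shape[1]]
    P=np.stack([(u-K[0,2])/K[0,0]*z,(v-K[1,2])/K[1,1]*z,z],-1)
    T=np.linalg.inv(d['camera_from_world']); W=P@T[:3,:3].T+T[:3,3]; W[z==0]=np.nan
    return W
def crop(n,img,u0,u1,v0,v1,k): save(n,cv2.resize(img[v0:v1,u0:u1],None,fx=k,fy=k,interpolation=cv2.INTER_CUBIC))
E
python3 - <<'E'
from h import *
d=dict(np.load('top0.npz')); W=pts(d)
crop('c_strips.png',d['color'],105,285,165,335,4)
crop('c_bed.png',d['color'],240,400,130,260,5)
s=dict(np.load('scene0.npz')); Ws=pts(s)
crop('c_sc.png',s['color'],170,460,130,300,2)
h=W[...,2]; print('counter',np.nanmedian(h[300:400,380:500]))
for nm,(u0,u1,v0,v1) in dict(A=(110,168,170,255),B=(180,242,195,240),C=(212,280,245,330)).items():
    m=d['color'][v0:v1,u0:u1].min(-1)>120
    p=W[v0:v1,u0:u1][m]; p=p[(p[:,2]<60)]
    r=cv2.minAreaRect(p[:,:2].astype(np.float32)); print(nm,len(p),r,np.nanpercentile(p[:,2],[5,50,95,99]))
E
```

```text
counter 0.9423040855342606
A 2233 ((532.8232421875, 588.5311279296875), (147.93121337890625, 228.60281372070312), 88.0147933959961) [-0.37060666  5.05310148 46.11217443 49.95743446]
B 893 ((522.1112670898438, 339.142822265625), (92.85409545898438, 169.07272338867188), 1.8514900207519531) [-1.58595539  3.89858014 34.21256653 38.13920404]
C 2593 ((284.383056640625, 224.36309814453125), (224.15402221679688, 136.7808837890625), 17.325912475585938) [-0.07675015  5.59614927 45.99640644 50.29516694]
```

View pics/c_strips.png

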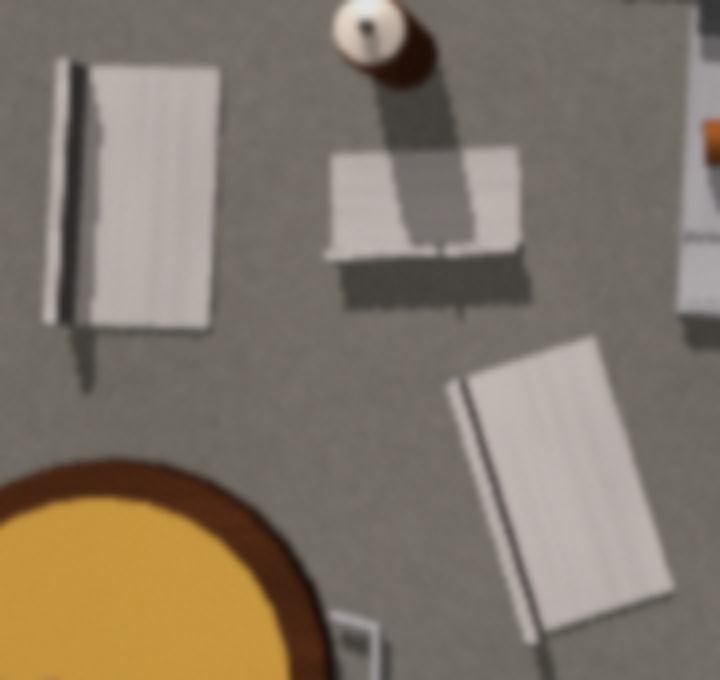

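View pics/c_bed.png

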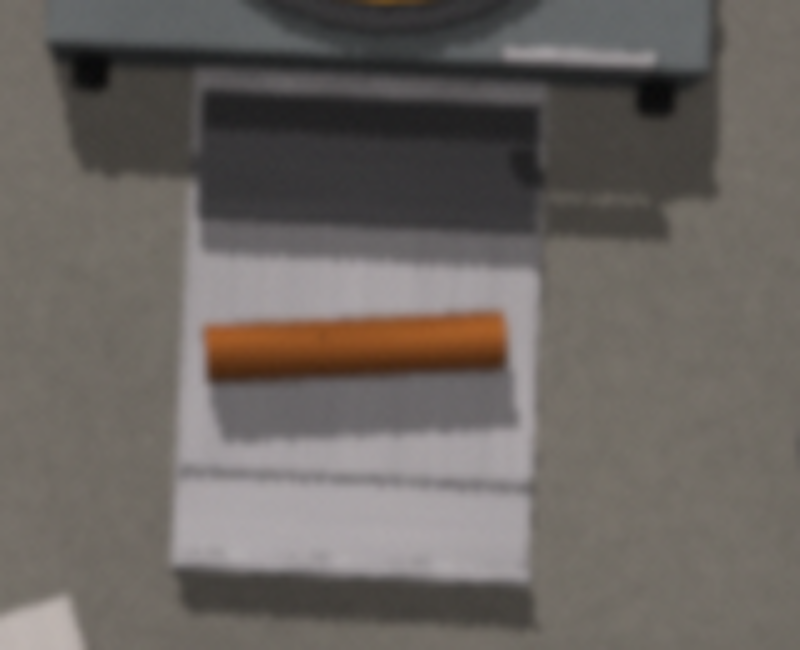

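View pics/c_sc.png

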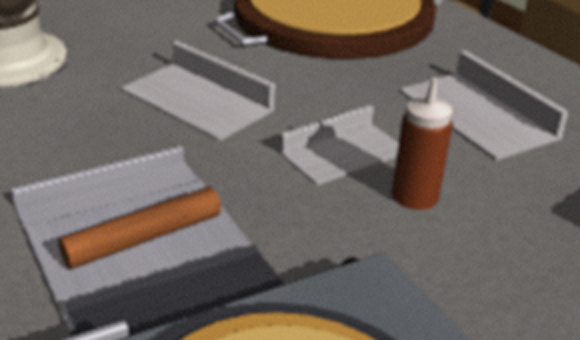

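```bash
cat >> h.py <<'E'
def ray_plane(K,T,uv,z):
    """T camera_from_world; uv Nx2"""
    Ti=np.linalg.inv(T); uv=np.atleast_2d(uv).astype(float)
    r=np.c_[(uv[:,0]-K[0,2])/K[0,0],(uv[:,1]-K[1,2])/K[1,1],np.ones(len(uv))]@Ti[:3,:3].T
    s=(z-Ti[2,3])/r[:,2]; return Ti[:3,3]+r*s[:,None]
def ortho(d,T,z,x0,x1,y0,y1,k=2):
    """rows: x from x1 down to x0; cols: y from y1 down to y0; k px per mm"""
    H,Wd=int((x1-x0)*k),int((y1-y0)*k)
    v,u=np.mgrid[:H,:Wd]; X=x1-(v+.5)/k; Y=y1-(u+.5)/k
    P=np.stack([X,Y,np.full_like(X,z),np.ones_like(X)],-1)@T.T
    K=d['camera_matrix']; m1=(K[0,0]*P[...,0]/P[...,2]+K[0,2]).astype(np.float32); m2=(K[1,1]*P[...,1]/P[...,2]+K[1,2]).astype(np.float32)
    return cv2.remap(d['color'],m1,m2,cv2.INTER_CUBIC)
E
python3 - <<'E'
from h import *
d=dict(np.load('top0.npz')); W=pts(d); K,T=d['camera_matrix'],d['camera_from_world']
c=lambda u,v,z: print((u,v),ray_plane(K,T,[(240+u/5-.4,130+v/5-.4)],z).round(1).tolist(), 'depth',W[int(130+v/5),int(240+u/5)].round(1))
print('lip');c(202,219,29);c(538,233,29)
print('pin');c(206,352,30);c(506,338,30)
print('step');c(180,470,10);c(530,488,10)
print('rail');c(172,565,26);c(530,580,26)
print('bed edges');c(188,300,10);c(538,300,10)
print('strip flange');
c4=lambda u,v,z: print((u,v),ray_plane(K,T,[(105+u/4-.4,165+v/4-.4)],z).round(1).tolist())
c4(325,255,34);c4(522,247,34);c4(333,152,4);c4(517,147,4)
E
```

```text
lip
(202, 219) [[659.5, 101.1, 29.0]] depth [661.1 101.1  27.7]
(538, 233) [[648.4, -124.1, 29.0]] depth [ 649.3 -123.6   27.9]
pin
(206, 352) [[569.6, 99.0, 30.0]] depth [567.7  98.3  49.8]
(506, 338) [[577.7, -101.4, 30.0]] depth [576.3 -99.1  50.2]
step
(180, 470) [[491.7, 117.1, 10.0]] depth [490.6 115.8   4.2]
(530, 488) [[478.1, -118.7, 10.0]] depth [ 479.  -120.8    4.9]
rail
(172, 565) [[427.9, 122.5, 26.0]] depth [426.4 122.9   6.8]
(530, 580) [[416.6, -115.2, 26.0]] depth [ 415.  -119.6    5.6]
bed edges
(188, 300) [[607.2, 111.1, 10.0]] depth [605.6 111.7  11.4]
(538, 300) [[605.6, -126.3, 10.0]] depth [ 604.2 -125.7    9.8]
strip flange
(325, 255) [[476.7, 414.7, 34.0]]
(522, 247) [[482.4, 251.1, 34.0]]
(333, 152) [[565.3, 416.0, 4.0]]
(517, 147) [[568.6, 259.0, 4.0]]
```

Emit:
{"name": "apply_moves", "arguments": {"plan": [-1,0.437,-0.607,0,14.1,-1,0.437,-0.607,0,14.1,-1,0.437,-0.607,0,14.1,-1,0.437,-0.607,0,14.1,-1,0.437,-0.607,0,14.1,-1,0.437,-0.607,0,14.1,-1,0.437,-0.607,0,14.1,-1,0.437,-0.607,0,14.1]}}

```text
clock: 0.82
position: [378.1, 325.2, 231.3]
ee_rot: [1.0, -0.025, -0.0, -0.0]
contact_force: [-0.2, -0.2, 0.2]
gripper_width: 85.3
```

```bash
cat >> h.py <<'E'
from scipy.spatial.transform import Rotation as R
def wrist(tag):
    s=arm.read_state(); d=arm.get_image('wrist')
    Tt=np.eye(4); Tt[:3,:3]=R.from_quat(s['ee_rot']).as_matrix(); Tt[:3,3]=s['position']
    T=np.linalg.inv(Tt@d['mount']); d['T']=T; d['camera_from_world']=T
    np.savez(tag+'.npz',**d); save(tag+'.png',d['color']); print(s['clock'],s['position'].round(1),s['ee_rot'].round(4),s['contact_force'].round(1),np.abs(s['joint_vel']).max().round(3))
    return d
E
python3 - <<'E'
from h import *
d=wrist('w1'); d=wrist('w2')
save('o_strip.png',ortho(d,d['T'],4,440,600,230,450,3))
E
```

```text
0.8167 [378.1 325.2 231.3] [ 0.9997 -0.0251 -0.     -0.    ] [-0.2 -0.2  0.2] 0.949
0.8667 [380.3 320.1 231.2] [ 9.996e-01 -2.790e-02 -4.000e-04  1.500e-03] [ 1.9 -2.1  0.2] 0.165
```

View pics/o_strip.png

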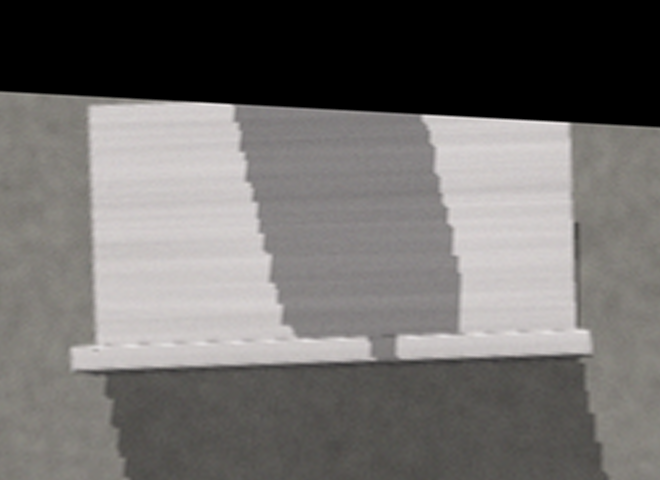

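View pics/w2.png

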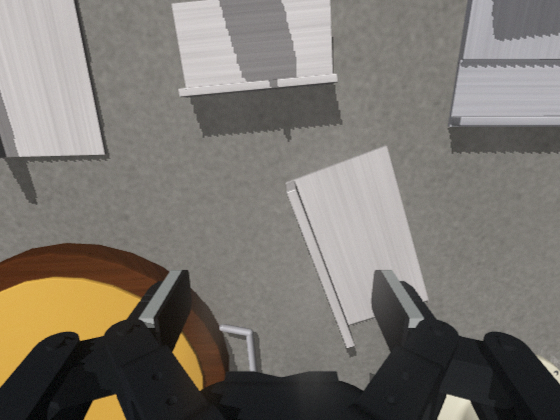

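Run:
```python
from h import *
d=dict(np.load('w2.npz'))
o=ortho(d,d['T'],34,455,515,230,430,4); save('o_fl.png',o)
print(ray_plane(d['camera_matrix'],d['T'],[(180,92),(337,78)],34).round(1))
W=pts(d)
m=(W[...,2]>25)&(W[...,0]>450)&(W[...,0]<520)&(W[...,1]>230)&(W[...,1]<430)
p=W[m]; r=cv2.minAreaRect(p[:,:2].astype(np.float32)); print(r,p[:,2].max(),len(p)); print(cv2.fitLine(p[:,:2].astype(np.float32),cv2.DIST_HUBER,0,.01,.01).ravel())
m=(W[...,2]>2.5)&(W[...,2]<10)&(W[...,0]>495)&(W[...,0]<600)&(W[...,1]>230)&(W[...,1]<430)
p=W[m];print(cv2.minAreaRect(p[:,:2].astype(np.float32)))
```

```text
[[479.  415.8  34. ]
 [483.4 257.8  34. ]]
((481.18328857421875, 337.330322265625), (8.144892692565918, 159.4853515625), 1.8573813438415527) 36.50998334704008 1424
[ 3.1934988e-02 -9.9948996e-01  4.8105258e+02  3.3652579e+02]
((530.34423828125, 330.58770751953125), (196.69406127929688, 70.76664733886719), 89.92747497558594)
```

View pics/o_fl.png

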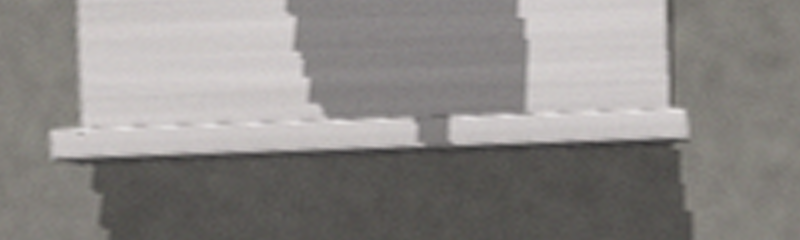

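Emit:
{"name": "apply_moves", "arguments": {"plan": [-1,0.235,-0.325,0,-0.3,-1,0.235,-0.325,0,-0.3,-1,0.235,-0.325,0,-0.3,-1,0.235,-0.325,0,-0.3,-1,0.235,-0.325,0,-0.3,-1,0.235,-0.325,0,-0.3,-1,0.235,-0.325,0,-0.3,-1,0.235,-0.325,0,-0.3]}}

```text
clock: 1.58
position: [573.7, 55.8, 231.1]
ee_rot: [1.0, -0.028, -0.0, -0.0]
contact_force: [1.1, 0.7, 0.4]
gripper_width: 85.4
```

Run:
```python
from h import *
wrist('w3');d=wrist('w4')
o=ortho(d,d['T'],10,400,700,-150,150,2); save('o_bed.png',o)
save('o_lip.png',ortho(d,d['T'],29,630,690,-140,120,3))
W=pts(d)
# lip top
m=(W[...,2]>24)&(W[...,2]<34)&(W[...,0]>630)&(W[...,0]<700)&(abs(W[...,1])<160)
p=W[m]; print('lip',len(p),cv2.minAreaRect(p[:,:2].astype(np.float32)),np.median(p[:,2]))
# pin
m=(W[...,2]>35)&(W[...,2]<60)&(W[...,0]>540)&(W[...,0]<610)&(abs(W[...,1])<130)
p=W[m]; print('pin',len(p),cv2.minAreaRect(p[:,:2].astype(np.float32)),p[:,2].max())
# bed height
m=(W[...,0]>500)&(W[...,0]<540)&(abs(W[...,1])<90); print('bed z',np.median(W[m][:,2]))
```

```text
1.5833 [573.7  55.8 231.1] [ 9.996e-01 -2.770e-02 -1.000e-04 -0.000e+00] [1.1 0.7 0.4] 0.892
1.6333 [577.1  50.7 230.6] [ 9.995e-01 -3.030e-02  5.000e-04  1.200e-03] [ 5.2 -1.   2.4] 0.16
lip 3865 ((680.8245239257812, -8.724067687988281), (230.0912628173828, 49.24553680419922), 86.92142486572266) 25.196958860092934
pin 6393 ((574.3099975585938, 2.3621978759765625), (38.40983581542969, 200.15724182128906), 2.2432682514190674) 52.91760851279031
bed z 10.407840706803825
```

View pics/o_bed.png

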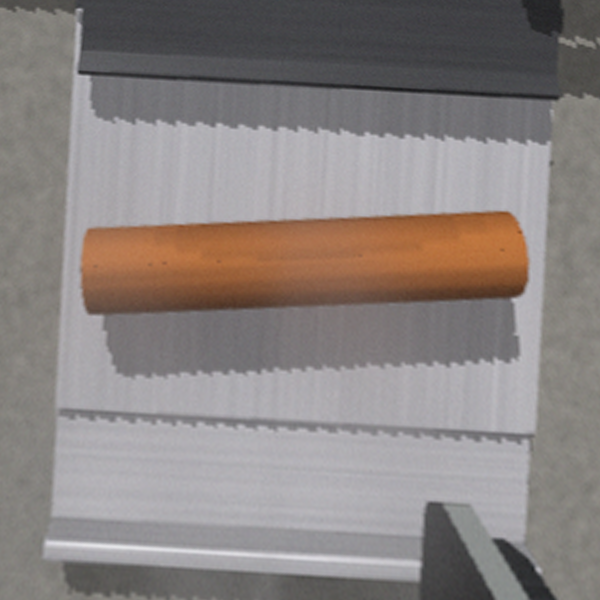

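View pics/w4.png

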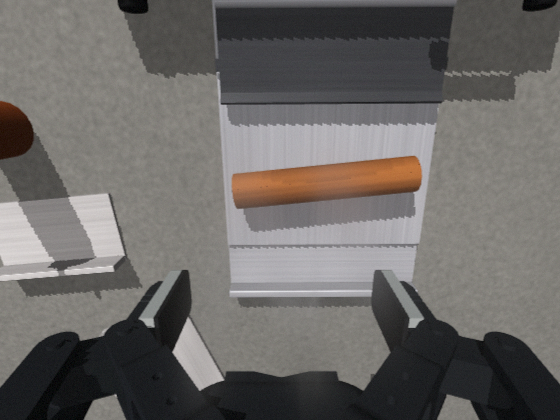

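Emit:
{"name": "apply_moves", "arguments": {"plan": [-1,0.047,-0.052,0,0,-1,0.047,-0.052,0,0,-1,0.047,-0.052,0,0,-1,0.047,-0.052,-0.17,0,-1,0.047,-0.052,-0.17,0,-1,0.047,-0.052,-0.17,0,-1,0.047,-0.052,-0.17,0,-1,0.047,-0.052,-0.17,0]}}

```text
clock: 2.35
position: [613.4, 5.1, 52.8]
ee_rot: [1.0, -0.029, -0.008, 0.001]
contact_force: [-1.0, -1.6, -1.0]
gripper_width: 85.5
```

Run:
```python
from h import *
wrist('w5');d=wrist('w6')
t=arm.get_image('top'); save('t6.png',t['color'])
```

```text
2.35 [613.4   5.1  52.8] [ 0.9996 -0.0286 -0.0084  0.0013] [-1.  -1.6 -1. ] 0.063
2.4 [616.    5.2  56.3] [ 0.9996 -0.0279 -0.0057  0.0013] [-0.3 -0.4 -1. ] 0.104
```

View pics/w6.png

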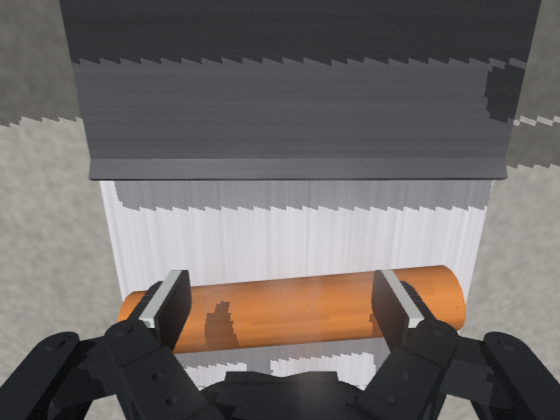

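Emit:
{"name": "apply_moves", "arguments": {"plan": [-1,0.008,0,0,0,-1,0.008,0,0,0,-1,0.008,0,0,0]}}

```text
clock: 2.75
position: [629.9, 5.5, 64.0]
ee_rot: [1.0, -0.028, 0.003, -0.001]
contact_force: [-0.2, -0.2, 0.1]
gripper_width: 85.2
```

Run:
```python
from h import *
wrist('w7');d=wrist('w8')
W=pts(d)
m=(W[...,2]>15)&(W[...,2]<40)&(W[...,0]>630)&(W[...,0]<720)&(abs(W[...,1])<170)
p=W[m]; print('lip',len(p),cv2.minAreaRect(p[:,:2].astype(np.float32)),np.median(p[:,2]))
m=(W[...,2]>35)&(W[...,2]<56)&(W[...,0]>540)&(W[...,0]<605)&(abs(W[...,1])<130)
p=W[m]; print('pin',len(p),cv2.minAreaRect(p[:,:2].astype(np.float32)),p[:,2].max())
```

```text
2.75 [629.9   5.5  64. ] [ 9.996e-01 -2.790e-02  2.600e-03 -7.000e-04] [-0.2 -0.2  0.1] 0.03
2.8 [629.1   5.4  63.4] [ 9.996e-01 -2.800e-02  1.900e-03 -5.000e-04] [-0.8  0.3  0.6] 0.023
lip 46070 ((685.14013671875, -8.899955749511719), (240.55223083496094, 69.72050476074219), 89.99649810791016) 23.41484070991936
pin 11478 ((577.1261596679688, -11.169479370117188), (35.29655456542969, 172.5329132080078), 2.525024890899658) 51.879684085033716
```

Emit:
{"name": "apply_moves", "arguments": {"plan": [-1,0,0,-0.03,0,-1,0,0,-0.056,0,-1,0,0,-0.056,0,-1,0,0,-0.056,0]}}

```text
clock: 3.18
position: [627.1, 4.7, 4.7]
ee_rot: [1.0, -0.028, -0.001, 0.001]
contact_force: [0.2, -0.6, 0.5]
gripper_width: 85.5
```

Run:
```python
from h import *
d=arm.get_image('scene'); crop('s1.png',d['color'],150,330,180,320,4)
d=wrist('w9')
```

```text
3.2333 [628.4   5.    6.2] [ 9.996e-01 -2.770e-02  4.000e-04  2.000e-04] [ 0.4  0.8 -0. ] 0.025
```

View pics/s1.png

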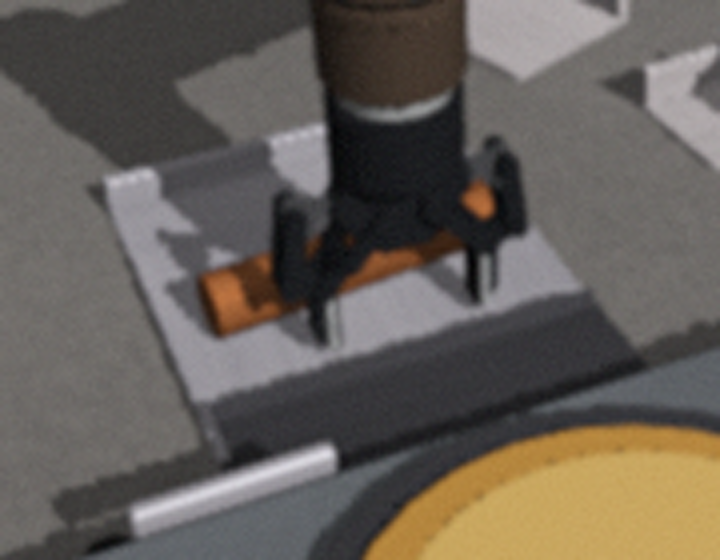

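View pics/w9.png

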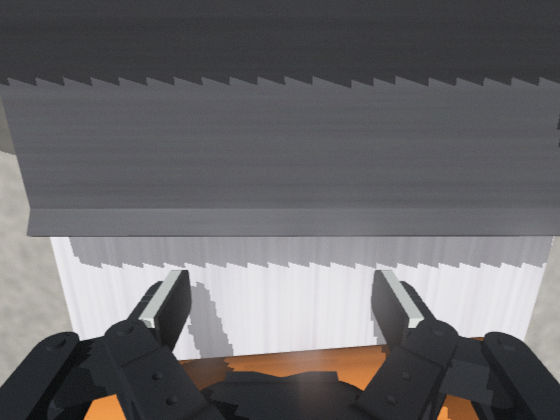

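Emit:
{"name": "apply_moves", "arguments": {"plan": [-1,-0.008,0,0,0,-1,-0.016,0.001,0,0,-1,-0.024,0.001,0,0,-1,-0.032,0.002,0,0,-1,-0.04,0.002,0,0,-1,-0.048,0.002,0,0,-1,-0.056,0.003,0,0,-1,-0.064,0.003,0,0]}}

```text
clock: 3.95
position: [562.9, 8.1, 5.4]
ee_rot: [1.0, -0.028, -0.0, 0.0]
contact_force: [0.5, -0.0, -0.1]
gripper_width: 85.4
```

Run:
```python
from h import *
d=arm.get_image('scene'); crop('s2.png',d['color'],150,330,180,320,4)
d=wrist('w10')
```

```text
4.0 [561.    7.9   5.1] [ 9.996e-01 -2.820e-02 -1.200e-03  1.000e-04] [-1.6 -0.5 -1. ] 0.03
```

View pics/s2.png

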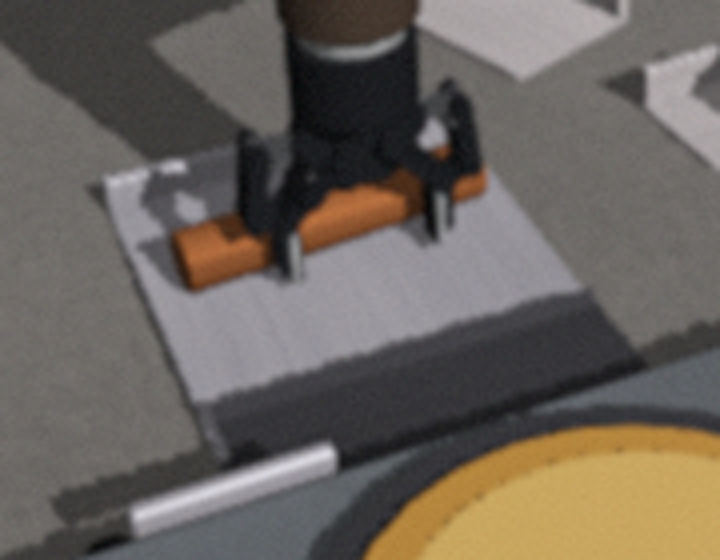

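Emit:
{"name": "apply_moves", "arguments": {"plan": [-1,-0.008,0,0,0,-1,-0.016,0.001,0,0,-1,-0.024,0.001,0,0,-1,-0.032,0.002,0,0,-1,-0.04,0.002,0,0,-1,-0.048,0.002,0,0,-1,-0.056,0.003,0,0,-1,-0.062,0.003,0,0]}}

```text
clock: 4.72
position: [500.4, 11.0, 5.2]
ee_rot: [1.0, -0.028, -0.0, 0.0]
contact_force: [0.6, -0.1, 0.2]
gripper_width: 85.2
```

Run:
```python
from h import *
d=arm.get_image('scene'); crop('s3.png',d['color'],150,330,180,320,4)
d=wrist('w11')
```

```text
4.7667 [499.3  10.8   5.1] [ 9.996e-01 -2.810e-02 -1.200e-03  2.000e-04] [-1.1 -0.3 -0.1] 0.03
```

View pics/s3.png

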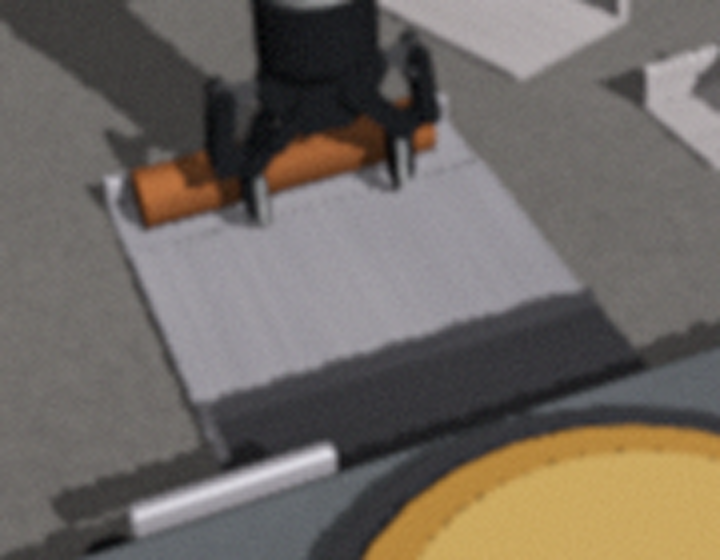

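View pics/w11.png

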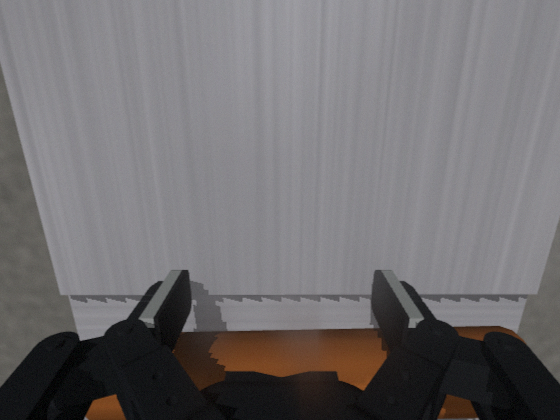

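Emit:
{"name": "apply_moves", "arguments": {"plan": [-1,0.02,-0.001,0,0,-1,0.03,-0.001,0.04,0,-1,0.03,-0.001,0.08,0,-1,0.03,-0.001,0.12,0,-1,0.03,-0.001,0.16,0,-1,0.03,-0.001,0.2,0,-1,0.03,-0.001,0.225,0,-1,0.03,-0.001,0.225,0]}}

```text
clock: 5.48
position: [535.5, 10.4, 237.4]
ee_rot: [1.0, -0.028, 0.007, -0.001]
contact_force: [0.1, -0.1, -0.4]
gripper_width: 85.4
```

Run:
```python
from h import *
wrist('w12');d=wrist('w13')
W=pts(d)
save('o13.png',ortho(d,d['T'],10,400,700,-150,150,2))
m=(W[...,2]>34)&(W[...,2]<55)&(W[...,0]>430)&(W[...,0]<600)&(abs(W[...,1])<130)
p=W[m]; print('pin',len(p),cv2.minAreaRect(p[:,:2].astype(np.float32)),p[:,2].max())
m=(W[...,2]>24)&(W[...,2]<34)&(W[...,0]>630)&(W[...,0]<700)&(abs(W[...,1])<160)
p=W[m]; print('lip',len(p),cv2.minAreaRect(p[:,:2].astype(np.float32)),np.median(p[:,2]))
```

```text
5.4833 [535.5  10.4 237.4] [ 0.9996 -0.0275  0.007  -0.0013] [ 0.1 -0.1 -0.4] 0.101
5.5333 [533.7  10.4 234. ] [ 0.9996 -0.0279  0.004  -0.0012] [ 0.5  0.7 -0.3] 0.084
pin 4650 ((455.73931884765625, -1.0208969116210938), (199.54376220703125, 34.97311019897461), 88.0253677368164) 47.42290743049733
lip 4072 ((680.8480224609375, -8.3299560546875), (229.9705047607422, 49.260032653808594), 87.08203887939453) 25.266540872591435
```

View pics/o13.png

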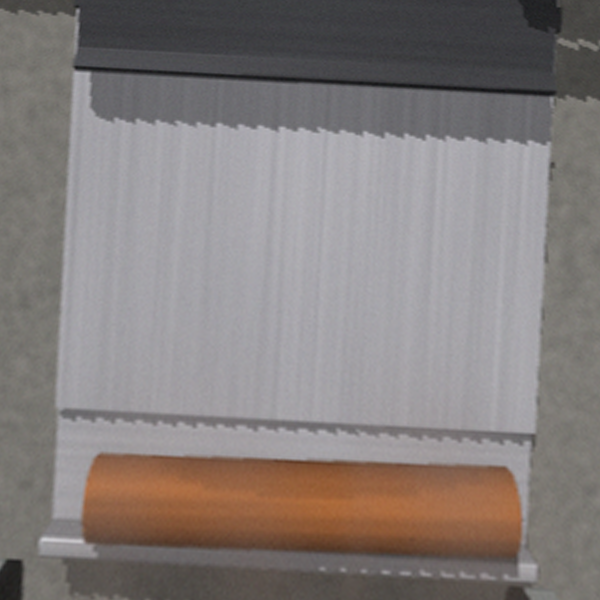

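View pics/w13.png

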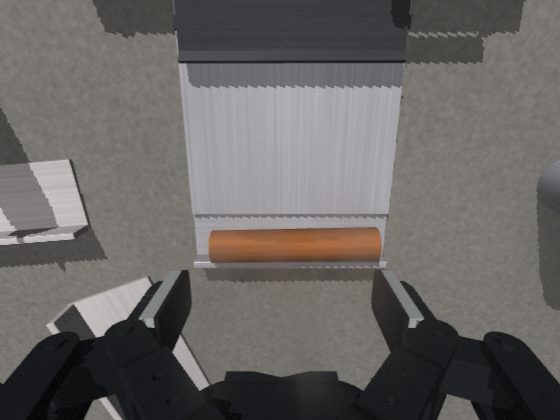

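Emit:
{"name": "apply_moves", "arguments": {"plan": [-1,-0.053,0.327,0,-85,-1,-0.053,0.327,0,-85,-1,-0.053,0.327,0,-85,-1,-0.053,0.327,0,-85,-1,-0.053,0.327,0,-85,-1,-0.053,0.327,0,-85,-1,-0.053,0.327,0,-85,-1,-0.053,0.327,0,-85]}}

```text
clock: 6.25
position: [481.0, 317.0, 228.1]
ee_rot: [0.88, -0.476, -0.001, 0.002]
contact_force: [0.8, -0.0, 0.8]
gripper_width: 85.3
```

Run:
```python
from h import *
s=arm.read_state(); q=R.from_quat(s['ee_rot']).as_matrix(); print(s['position'],np.degrees(np.arctan2(q[1,0],q[0,0])),s['joints'].round(2))
```

```text
[481.04378821 316.99059672 228.10851648] -56.82144507206028 [ 0.86  0.31 -0.12 -0.   -1.15 -0.28]
```

Emit:
{"name": "apply_moves", "arguments": {"plan": [-1,0,0.018,-0.03,-31.4,-1,0,0.018,-0.06,-31.4,-1,0,0.018,-0.06,-31.4,-1,0,0.018,-0.06,-31.4,-1,0,0.018,-0.06,-31.4,-1,0,0.018,-0.06,-31.4]}}

```text
clock: 6.75
position: [481.5, 333.2, 167.7]
ee_rot: [0.72, -0.694, 0.0, 0.002]
contact_force: [0.1, 0.1, -0.1]
gripper_width: 85.1
```

```bash
cat >> h.py <<'E'
def st():
    s=arm.read_state(); q=R.from_quat(s['ee_rot']).as_matrix(); print('pos',s['position'].round(1),'yaw',np.degrees(np.arctan2(q[1,0],q[0,0])).round(2),'tilt',np.degrees(q[:2,2]).round(2),'F',s['contact_force'].round(1),'w',s['gripper_width'].round(1),'t',round(s['clock'],2))
E
python3 - <<'E'
from h import *
st(); d=wrist('w14'); st()
W=pts(d)
m=(W[...,2]>25)&(W[...,2]<40)&(W[...,0]>450)&(W[...,0]<520)&(W[...,1]>230)&(W[...,1]<430)
p=W[m]; r=cv2.minAreaRect(p[:,:2].astype(np.float32)); print(r,p[:,2].max(),len(p))
E
```

```text
Traceback (most recent call last):
  File "h.py", line 30, in st
    s=arm.read_state(); q=R.from_quat(s['ee_rot']).as_matrix(); print('pos',s['position'].round(1),'yaw',np.degrees(np.arctan2(q[1,0],q[0,0])).round(2),'tilt',np.degrees(q[:2,2]).round(2),'F',s['contact_force'].round(1),'w',s['gripper_width'].round(1),'t',round(s['clock'],2))
                                                                                                                                                                                                                                ^^^^^^^^^^^^^^^^^^^^^^^^
AttributeError: 'float' object has no attribute 'round'
```

```bash
sed -i "s/s\['gripper_width'\].round(1)/round(s['gripper_width'],1)/" h.py
python3 - <<'E'
from h import *
st(); d=wrist('w14'); st()
W=pts(d)
m=(W[...,2]>25)&(W[...,2]<40)&(W[...,0]>450)&(W[...,0]<520)&(W[...,1]>230)&(W[...,1]<430)
p=W[m]; r=cv2.minAreaRect(p[:,:2].astype(np.float32)); print(r,p[:,2].max(),len(p))
E
```

```text
pos [481.5 333.2 167.7] yaw -87.9 tilt [-0.19 -0.2 ] F [ 0.1  0.1 -0.1] w 85.1 t 6.75
6.75 [481.5 333.2 167.7] [ 0.7199 -0.694   0.      0.0024] [ 0.1  0.1 -0.1] 0.072
pos [481.7 333.2 168.2] yaw -87.8 tilt [-0.16 -0.16] F [-0.3  0.1 -0.2] w 85.7 t 6.8
((480.6418762207031, 337.771240234375), (7.362483978271484, 159.9409942626953), 1.959320068359375) 36.370503124109575 1429
```

View pics/w14.png

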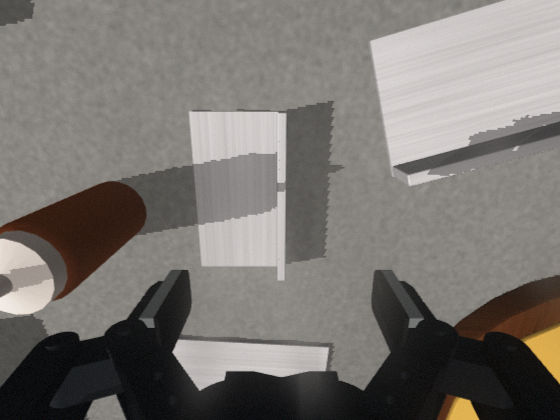

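Emit:
{"name": "apply_moves", "arguments": {"plan": [-1,-0.0005,0.0045,-0.04,-0.2,-1,-0.0005,0.0045,-0.08,-0.2,-1,-0.0005,0.0045,-0.12,-0.2,-1,-0.0005,0.0045,-0.145,-0.2,-1,-0.0005,0.0045,-0.157,-0.2,-1,-0.0005,0.0045,-0.157,-0.2,-1,-0.0005,0.0045,-0.157,-0.2]}}

```text
clock: 7.38
position: [481.6, 337.8, 12.3]
ee_rot: [0.719, -0.695, 0.0, 0.001]
contact_force: [0.1, 0.8, -0.2]
gripper_width: 85.4
```

Run:
```python
from h import *
st(); d=wrist('w15')
```

```text
pos [481.6 337.8  12.3] yaw -88.0 tilt [-0.08 -0.11] F [ 0.1  0.8 -0.2] w 85.4 t 7.38
7.3833 [481.6 337.8  12.3] [ 7.193e-01 -6.947e-01  2.000e-04  1.200e-03] [ 0.1  0.8 -0.2] 0.041
```

View pics/w15.png

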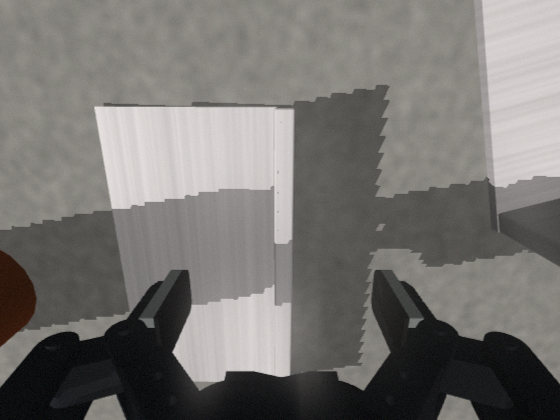

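Flange (col ~284, rows 107–378) is centred between the jaws; close.

Emit:
{"name": "apply_moves", "arguments": {"plan": [1,0,0,-0.001,0,1,0,0,-0.001,0,1,0,0,-0.001,0,1,0,0,-0.001,0,1,0,0,-0.001,0,1,0,0,-0.001,0,1,0,0,-0.001,0,1,0,0,-0.001,0]}}

```text
clock: 8.1
position: [482.0, 338.5, 12.8]
ee_rot: [0.719, -0.695, 0.0, -0.0]
contact_force: [-0.7, -0.5, 3.1]
gripper_width: 6.7
```

Run:
```python
from h import *
st(); d=wrist('w16')
```

```text
pos [482.  338.5  12.8] yaw -88.05 tilt [0.02 0.02] F [-0.7 -0.5  3.1] w 6.7 t 8.1
8.1 [482.  338.5  12.8] [ 7.19e-01 -6.95e-01  0.00e+00 -2.00e-04] [-0.7 -0.5  3.1] 0.003
```

View pics/w16.png

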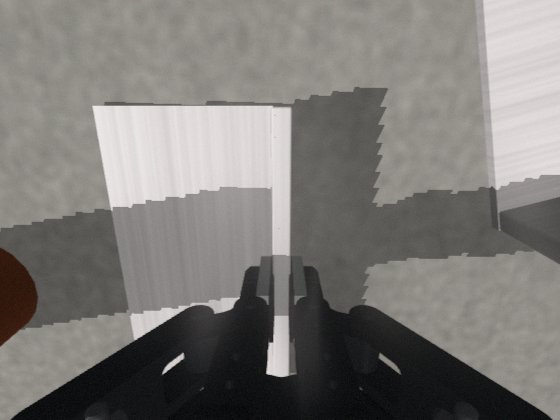

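Run:
```python
from h import *
d=dict(np.load('top0.npz')); print(ray_plane(d['camera_matrix'],d['camera_from_world'],[(198,173)],160)); W=pts(d)
m=(W[...,2]>60)&(W[...,2]<185)&(W[...,0]>550)&(W[...,0]<720)&(W[...,1]>200)&(W[...,1]<400); p=W[m]; print(np.nanmin(p,0),np.nanmax(p,0))
```

```text
[[640.90354635 349.75221915 160.        ]]
[617.73184657 327.12500703  60.04222234] [677.77512046 388.6927343  177.10661828]
```

Emit:
{"name": "apply_moves", "arguments": {"plan": [1,0,0,0.02,0,1,0,0,0.04,0,1,0,0,0.065,0,1,0,0,0.08,0,1,0,0,0.08,0]}}

```text
clock: 8.57
position: [483.3, 339.8, 95.3]
ee_rot: [0.719, -0.695, 0.0, -0.003]
contact_force: [1.1, 0.9, -1.9]
gripper_width: 6.1
```

Run:
```python
from h import *
st(); d=wrist('w17')
s=arm.get_image('scene'); crop('s4.png',s['color'],250,450,110,260,4)
```

```text
pos [483.3 339.8  95.3] yaw -88.03 tilt [0.26 0.26] F [ 1.1  0.9 -1.9] w 6.1 t 8.57
8.5667 [483.3 339.8  95.3] [ 0.7191 -0.6949  0.     -0.0032] [ 1.1  0.9 -1.9] 0.05
```

View pics/s4.png

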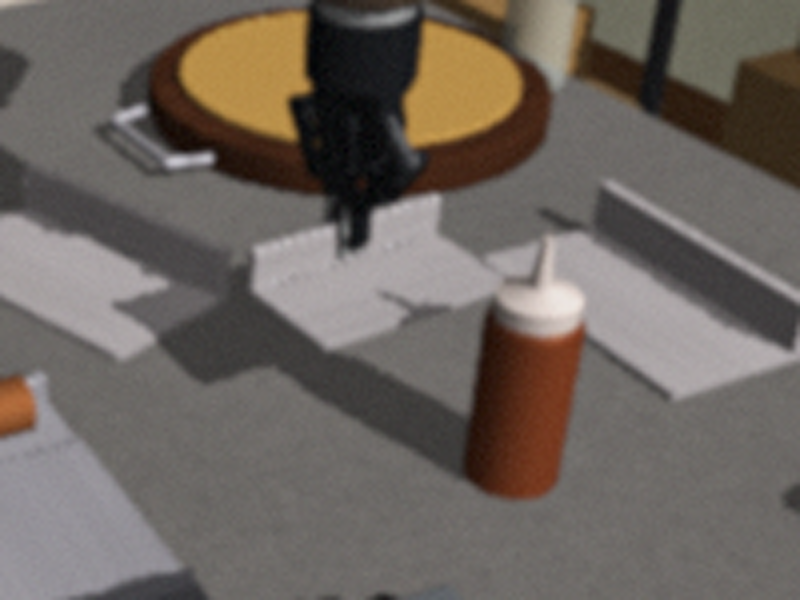

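Emit:
{"name": "apply_moves", "arguments": {"plan": [1,0,-0.035,0,0,1,0.003,-0.07,0,0,1,0.01,-0.105,0,-1,1,0.02,-0.14,0,-2,1,0.03,-0.175,0,-3,1,0.04,-0.21,0,-4,1,0.05,-0.245,0,-4.9,1,0.06,-0.28,0,-4.9]}}

```text
clock: 9.33
position: [540.5, 56.2, 90.0]
ee_rot: [-0.688, 0.725, 0.001, -0.002]
contact_force: [0.4, 0.4, -2.4]
gripper_width: 6.7
```

Emit:
{"name": "apply_moves", "arguments": {"plan": [1,0.003,-0.035,0,0,1,0.003,-0.059,0,0,1,0.003,-0.059,0,0,1,0.003,-0.059,0,0,1,0.003,-0.059,0,0]}}

```text
clock: 9.75
position: [544.0, -0.8, 90.8]
ee_rot: [-0.688, 0.725, 0.001, -0.001]
contact_force: [0.4, 0.6, -2.4]
gripper_width: 6.6
```

Run:
```python
from h import *
st(); d=wrist('w18');st()
s=arm.get_image('scene'); crop('s5.png',s['color'],130,330,130,320,3)
W=pts(d); save('o18.png',ortho(d,d['T'],29,440,720,-160,160,2))
```

```text
pos [544.   -0.8  90.8] yaw -93.0 tilt [-0.17 -0.03] F [ 0.4  0.6 -2.4] w 6.6 t 9.75
9.75 [544.   -0.8  90.8] [-0.6883  0.7254  0.0008 -0.0012] [ 0.4  0.6 -2.4] 0.023
pos [ 5.443e+02 -2.000e-01  9.110e+01] yaw -92.93 tilt [-0.12 -0.02] F [ 0.3  0.1 -2.6] w 6.8 t 9.8
```

View pics/w18.png

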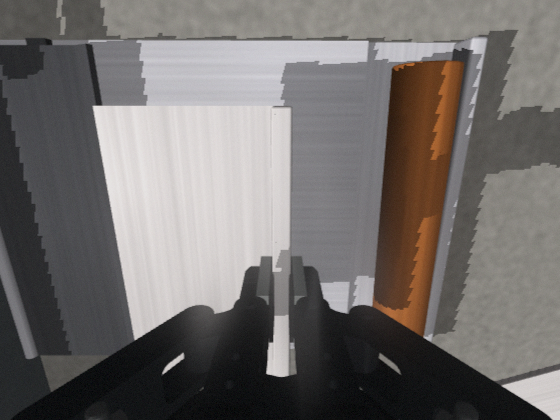

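View pics/s5.png

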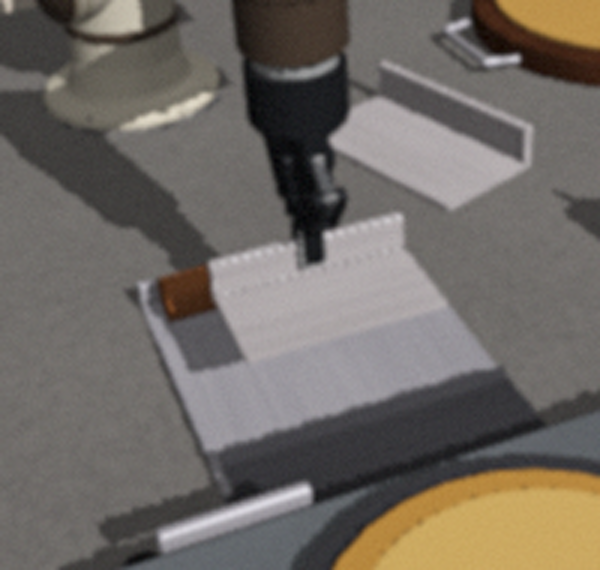

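Emit:
{"name": "apply_moves", "arguments": {"plan": [1,0,0,-0.03,0,1,0,0,-0.05,0,1,0,0,-0.06,0,1,0,0,-0.064,0,1,0,0,-0.064,0]}}

```text
clock: 10.27
position: [544.6, -0.1, 27.6]
ee_rot: [-0.689, 0.725, 0.0, -0.001]
contact_force: [-0.4, 0.7, -2.5]
gripper_width: 6.3
```

Run:
```python
from h import *
st(); d=wrist('w19');st()
W=pts(d)
m=(W[...,2]>24)&(W[...,2]<36)&(W[...,0]>640)&(W[...,0]<700)&(abs(W[...,1])<160)
p=W[m]; print('lip',len(p),cv2.minAreaRect(p[:,:2].astype(np.float32)),np.median(p[:,2]))
```

```text
pos [ 5.446e+02 -1.000e-01  2.760e+01] yaw -92.88 tilt [-0.09 -0.04] F [-0.4  0.7 -2.5] w 6.3 t 10.27
10.2667 [ 5.446e+02 -1.000e-01  2.760e+01] [-6.891e-01  7.247e-01  3.000e-04 -8.000e-04] [-0.4  0.7 -2.5] 0.031
pos [ 5.454e+02 -1.000e-01  2.850e+01] yaw -92.89 tilt [ 0.02 -0.01] F [ 0.2 -0.2 -1.9] w 6.4 t 10.32
lip 7108 ((675.82568359375, -20.95867919921875), (202.86512756347656, 43.06044387817383), 86.89099884033203) 26.492231612260696
```

View pics/w19.png

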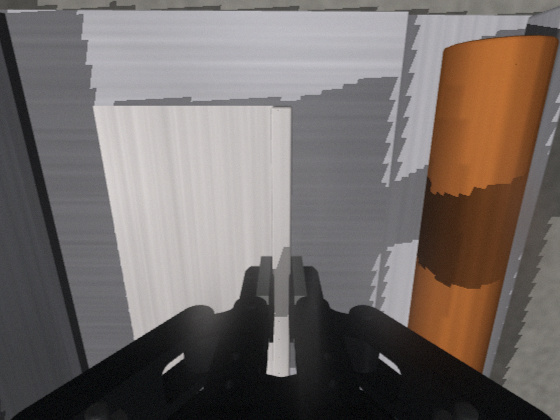

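Emit:
{"name": "apply_moves", "arguments": {"plan": [1,0,0,-0.002,0,1,0,0,-0.004,0,1,0,0,-0.005,0,1,0,0,-0.006,0,1,0,0,-0.006,0,1,0,0,-0.006,0]}}

```text
clock: 10.82
position: [545.2, -0.6, 22.8]
ee_rot: [-0.689, 0.725, -0.0, 0.0]
contact_force: [0.2, 0.6, -0.1]
gripper_width: 6.7
```

Run:
```python
from h import *
st()
```

```text
pos [545.2  -0.6  22.8] yaw -92.95 tilt [0.06 0.01] F [ 0.2  0.6 -0.1] w 6.7 t 10.82
```

Emit:
{"name": "apply_moves", "arguments": {"plan": [1,0.006,0,-0.0005,0,1,0.012,-0.0005,-0.0005,0,1,0.018,-0.001,-0.0005,0,1,0.024,-0.001,-0.0005,0,1,0.03,-0.0015,-0.0005,0,1,0.036,-0.002,-0.0005,0,1,0.04,-0.002,-0.0005,0,1,0.04,-0.002,-0.0005,0]}}

```text
clock: 11.48
position: [584.9, -3.1, 22.8]
ee_rot: [-0.689, 0.725, 0.0, -0.001]
contact_force: [-2.7, -0.9, 5.1]
gripper_width: 6.6
```

Run:
```python
from h import *
st(); wrist('w20'); s=arm.get_image('scene'); crop('s6.png',s['color'],130,330,150,320,4); st()
```

```text
pos [584.9  -3.1  22.8] yaw -92.97 tilt [-0.05 -0.03] F [-2.7 -0.9  5.1] w 6.6 t 11.48
11.4833 [584.9  -3.1  22.8] [-6.885e-01  7.252e-01  1.000e-04 -5.000e-04] [-2.7 -0.9  5.1] 0.02
pos [584.9  -3.1  22.8] yaw -92.96 tilt [-0.01 -0.03] F [-2.4 -0.9  5.8] w 6.4 t 11.58
```

View pics/w20.png

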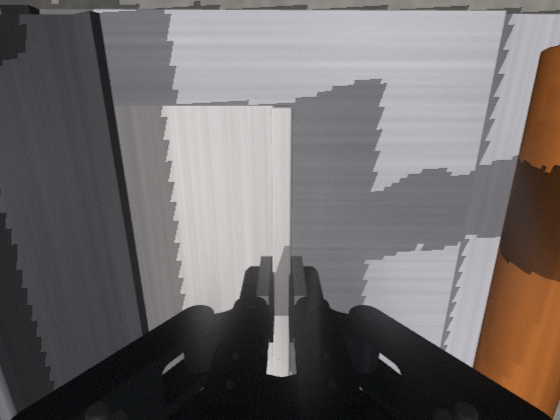

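View pics/s6.png

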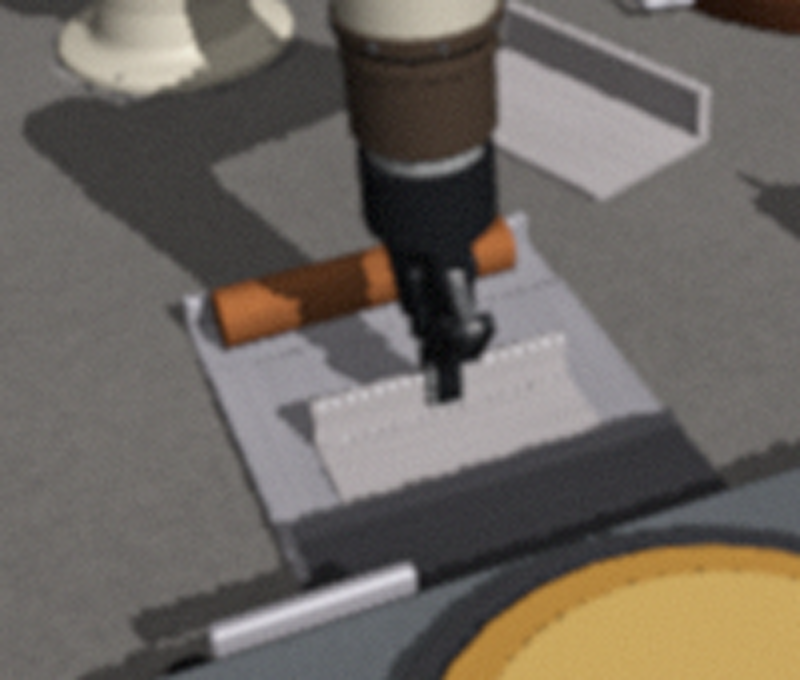

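Emit:
{"name": "apply_moves", "arguments": {"plan": [1,0.004,0,-0.0005,0,1,0.008,-0.0005,-0.0005,0,1,0.012,-0.0005,-0.0005,0,1,0.014,-0.001,-0.0005,0,1,0.014,-0.001,-0.0005,0]}}

```text
clock: 12.0
position: [597.5, -4.1, 22.8]
ee_rot: [-0.689, 0.725, 0.001, -0.001]
contact_force: [-7.1, 0.1, 10.6]
gripper_width: 6.7
```

Emit:
{"name": "apply_moves", "arguments": {"plan": [1,0.001,0,0,0,1,0.002,0,0,0,1,0.003,0,0,0,1,0.003,0,0,0]}}

```text
clock: 12.33
position: [599.8, -4.2, 22.8]
ee_rot: [-0.689, 0.725, 0.001, -0.002]
contact_force: [-8.1, 0.4, 11.9]
gripper_width: 6.7
```

Emit:
{"name": "apply_moves", "arguments": {"plan": [1,0.001,0,0,0,1,0.002,0,0,0,1,0.002,0,0,0]}}

```text
clock: 12.58
position: [601.8, -4.2, 22.8]
ee_rot: [-0.689, 0.725, 0.001, -0.002]
contact_force: [-8.2, -0.8, 11.8]
gripper_width: 6.8
```

Run:
```python
from h import *
st(); d=wrist('w21'); s=arm.get_image('scene'); crop('s7.png',s['color'],130,330,150,320,4); st()
```

```text
pos [601.8  -4.2  22.8] yaw -92.97 tilt [-0.24 -0.06] F [-8.2 -0.8 11.8] w 6.8 t 12.58
12.5833 [601.8  -4.2  22.8] [-0.6886  0.7252  0.0011 -0.0019] [-8.2 -0.8 11.8] 0.004
pos [601.8  -4.2  22.8] yaw -92.97 tilt [-0.24 -0.06] F [-9.1 -0.2 11.3] w 6.9 t 12.68
```

View pics/w21.png

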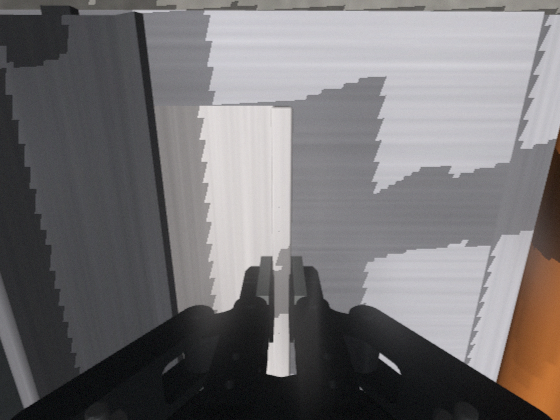

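View pics/s7.png

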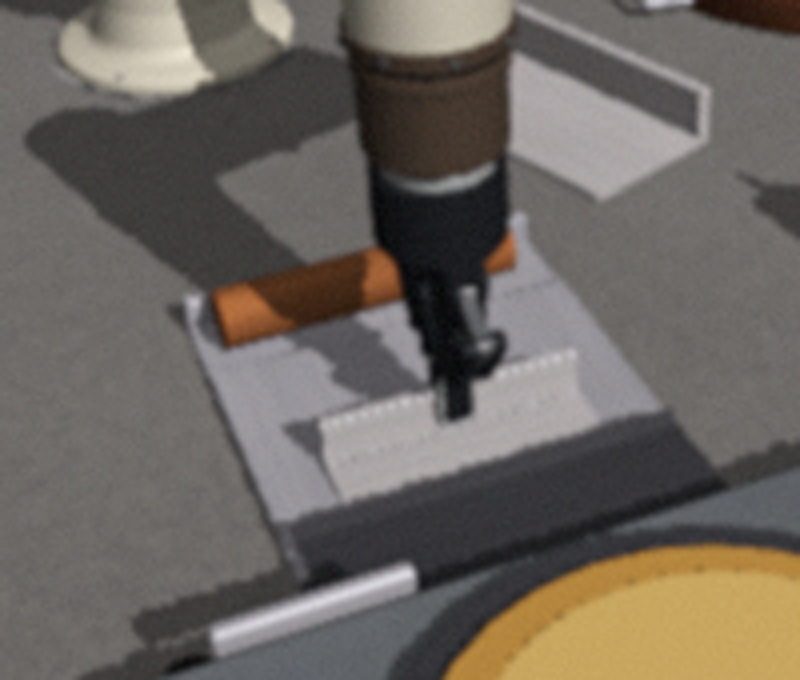

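Emit:
{"name": "apply_moves", "arguments": {"plan": [1,0.001,0,0,0,1,0.002,0,0,0,1,0.002,0,0,0]}}

```text
clock: 12.93
position: [602.8, -4.2, 22.8]
ee_rot: [-0.688, 0.725, 0.002, -0.003]
contact_force: [-10.9, 0.9, 12.9]
gripper_width: 6.6
```

Emit:
{"name": "apply_moves", "arguments": {"plan": [1,0.001,0,0,0,1,0.002,0,0,0,1,0.002,0,0,0]}}

```text
clock: 13.18
position: [602.8, -4.2, 22.8]
ee_rot: [-0.688, 0.725, 0.003, -0.004]
contact_force: [-15.8, 3.5, 17.3]
gripper_width: 6.6
```

Run:
```python
from h import *
st()
```

```text
pos [602.8  -4.2  22.8] yaw -93.01 tilt [-0.61 -0.09] F [-15.8   3.5  17.3] w 6.6 t 13.18
```

Emit:
{"name": "apply_moves", "arguments": {"plan": [1,-0.001,0,0,0,1,-0.002,0,0,0,1,-0.002,0,0,0,1,-0.002,0,0,0]}}

```text
clock: 13.52
position: [602.8, -4.2, 22.8]
ee_rot: [-0.688, 0.725, 0.002, -0.003]
contact_force: [-10.8, -0.2, 13.4]
gripper_width: 7.1
```

Run:
```python
from h import *
st(); d=wrist('w22'); W=pts(d); st()
lap=np.array([656.1,-7.3]); a=-0.0515; Rm=np.array([[np.cos(a),np.sin(a)],[-np.sin(a),np.cos(a)]])
B=(W[...,:2]-lap)@Rm.T; z=W[...,2]
def box(n,x0,x1,y0,y1,z0=-5,z1=60):
    m=(B[...,0]>x0)&(B[...,0]<x1)&(B[...,1]>y0)&(B[...,1]<y1)&(z>z0)&(z<z1); print(n,m.sum(),np.median(z[m]).round(2)); return np.c_[B[m],z[m]]
box('bed',-130,-70,-75,-20)
p=box('leaf',-44,-6,-75,-30,5,22); print(np.linalg.lstsq(np.c_[p[:,:2],np.ones(len(p))],p[:,2],rcond=None)[0].round(4))
box('lip front',1,10,-90,-20,20,40); p=box('apron',16,70,-90,-20,10,40)
print(np.linalg.lstsq(np.c_[p[:,:2],np.ones(len(p))],p[:,2],rcond=None)[0].round(4))
p=box('flange',-70,-45,-90,-20,38,50); print(cv2.minAreaRect(p[:,:2].astype(np.float32)))
t=arm.get_image('top'); W=pts(t); crop('t22.png',t['color'],240,400,130,260,5)
B=(W[...,:2]-lap)@Rm.T; z=W[...,2]; print('top cam:')
p=box('pin',-225,-165,-130,130,33,52); print(cv2.minAreaRect(p[:,:2].astype(np.float32)),p[:,2].max())
box('lip',1,10,-100,100,15,45);box('ap',14,70,-100,100,12,45)
```

```text
pos [602.8  -4.2  22.8] yaw -92.99 tilt [-0.35 -0.07] F [-10.8  -0.2  13.4] w 7.1 t 13.52
13.5167 [602.8  -4.2  22.8] [-0.6884  0.7253  0.0017 -0.0026] [-10.8  -0.2  13.4] 0.002
pos [602.8  -4.2  22.8] yaw -92.98 tilt [-0.35 -0.07] F [-10.7   1.5  12.8] w 6.5 t 13.57
bed 12982 10.26
leaf 7311 14.25
[-1.40000e-03 -1.10000e-03  1.41614e+01]
lip front 2837 26.79
apron 18395 23.22
[-3.00000e-04 -1.00000e-03  2.31805e+01]
flange 2986 44.2
((-52.939697265625, -50.04118728637695), (8.020888328552246, 60.02324676513672), 0.30030080676078796)
top cam:
pin 552 42.42
((-203.59754943847656, -21.082000732421875), (37.9622917175293, 168.6533203125), 1.1799229383468628) 50.22919221577877
lip 12 27.14
ap 567 23.52
```

View pics/t22.png

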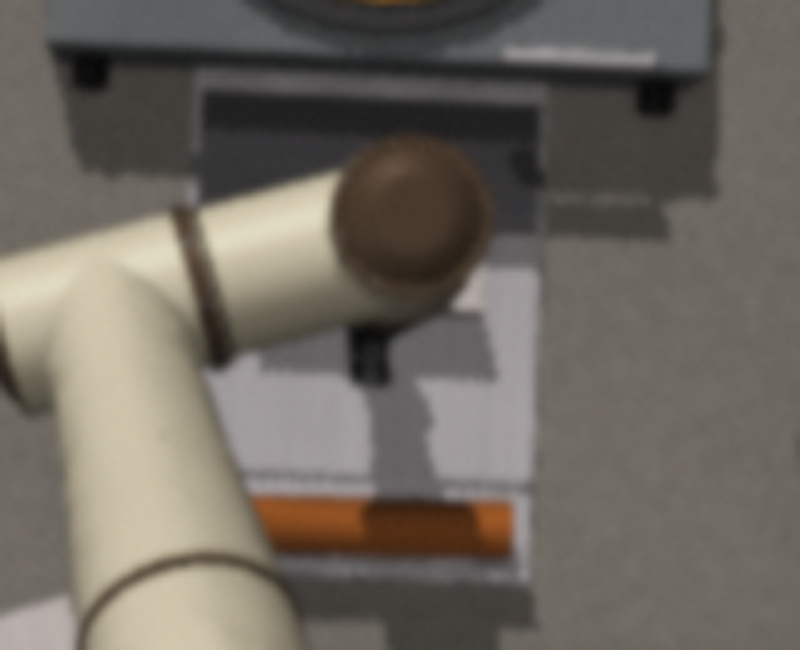

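View pics/w22.png

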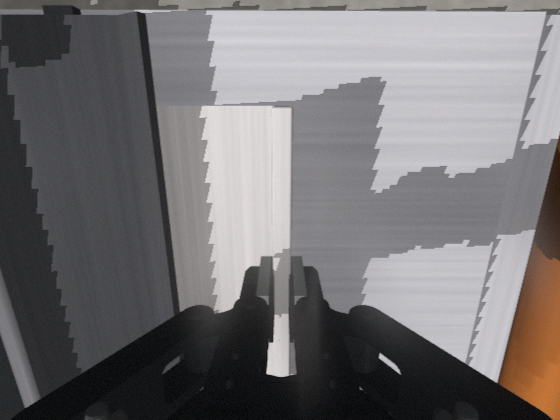

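Emit:
{"name": "apply_moves", "arguments": {"plan": [1,0,0,0,0,1,0,0,0,0,1,0,0,0,0,1,0,0,0,0]}}

```text
clock: 13.95
position: [602.8, -4.2, 22.8]
ee_rot: [-0.688, 0.725, 0.002, -0.003]
contact_force: [-10.6, 1.0, 13.4]
gripper_width: 6.1
```

Run:
```python
from h import *
st(); print(arm.job_done()); st()
```

```text
pos [602.8  -4.2  22.8] yaw -92.98 tilt [-0.36 -0.07] F [-10.6   1.   13.4] w 6.1 t 13.95
the job is handed in; nothing more can be done
None
the job is handed in; nothing more can be done
```

I rolled the pin into the recess with the open fingers, then gripped the smallest strip by its flange and laid it on the bed. I slid it under the lip until it met the stop and handed the job in at about 14 s, still holding it pressed down. No verdict was reported.

| Last check | Measured | Required |
|---|---|---|
| Thin edge past the lip | about 33 mm (about 1 mm beyond the 32 mm stop, which is within calibration error) | 25 to 36 mm |
| Centring | within about 1 mm | within 30 mm |
| Squareness | about 0.005 rad | within 0.08 rad |
| Leaf top | 14 mm above the counter, level to about 0.002 rad | 14 mm if flat on the bed, within 0.04 rad |
| Apron top | 23.2 mm above the counter, level | 23 mm when lying down |
| Downward push on the tool | steady at 13 N | strip–bed force over 5.5 N |
| Pin from cradle centre | 7 mm toward the rail (wrist camera), 10.6 mm (top camera) | within 20 mm |
| Pin angle to the lip | about 0.02 rad | within 0.12 rad |

- **Stop contact:** the tool stopped moving while the push rose to 16 N. I then eased it back to 11 N without the strip moving.
- **Disagreement:** the two cameras put the pin about 3.6 mm apart. The arm partly hid it in the top view, but both readings are within tolerance.
- **Other objects:** I kept clear of the shaker, squeeze bottle and coin tray, but did not re-measure them at the end.

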